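# Set the dividing wheel to the red line

### The job

The freshly painted bowl stands on the decorator's dividing wheel. Push the wheel's upright brass tab round with the fingertips, either way, until the cream index mark on the wheel lines up with the red line on the white scale ring, then leave it there and take the hand away. Do not pinch the tab, do not touch the wet bowl, which rides along centred on the wheel, and leave the mug, the ink dish and the brush where they are.

Things in the scene. Friction and masses are not known exactly. Their poses are not given: they have to be found in the camera images.
- stand: Green foot with white scale ring, fixed (place and yaw vary). Origin: on the wheel's vertical axis at table height; x axis points along the red line. Ring 250 mm across, white face 55.5 mm above the table, 24 radial lines 15 degrees apart: short black ones, one long red, one long blue (75 degrees counter-clockwise of the red, seen from above).
- wheel (a joint): Angle of the dark steel wheel (190 mm across, top 60 mm above the table), rad, growing counter-clockwise from above; 0 or 2 pi = index mark at the red line. Starts from 0.7 to 5.58: either way round may be shorter; runs freely past 0 and 2 pi (stops at -9 and 15). Stiff, 0.15 N m friction (2 N at the tab); stays where left, no coasting.
- index_mark (a point): Outer end of the cream index mark, a 4 mm wide, 30 mm long radial line on top of the wheel at its rim; this point is 96 mm from the axis, 58 mm above the table, and turns with the wheel.
- red_line (a point): Inner end of the red scale line (4 mm wide, 26 mm long, radial) on the white ring; this point is 96 mm from the axis, 58 mm above the table. The index mark lines up when index_mark meets it.
- blue_line (a point): Inner end of the blue scale line (not the target), likewise 96 mm from the axis, 58 mm above the table.
- tab_centre (a point): Centre of the brass tab, an upright plate on the wheel 90 degrees counter-clockwise (from above) of the index mark: 18 mm thick along the turning direction, 30 mm wide radially (64 to 94 mm from the axis), top 94 mm above the table. This point: 79 mm from the axis, 77 mm above the table; turns with the wheel.
- tab_ccw_face: The counter-clockwise-side 6 mm plate of the brass tab; pushing on it turns the wheel clockwise. Origin on the wheel's axis at table height (the plate itself is 79 mm out). Pressing on this and on the opposite plate at the same time is pinching.
- tab_cw_face: The clockwise-side 6 mm plate of the brass tab; pushing on it turns the wheel counter-clockwise. Origin on the wheel's axis at table height.
- bowl: Loose white tea bowl with black zigzags, freshly painted, 86 mm across the rim, 50 mm high, 0.16 kg, standing in the middle of the wheel (its rim 110 mm above the table). Origin: centre of its underside.
- mug: Loose white mug, 76 mm across, 80 mm high, handle to its +y; a bystander. Origin: centre of its underside.
- ink_dish: Loose blue dish with black ink-coloured bottom, 80 mm across, 32 mm high; a bystander. Origin: centre of its underside.
- brush: Loose paint brush 190 mm long lying on the table along its x axis; a bystander. Origin: centre of its underside.
Mind the look-alikes: they are no part of the job. Leave any green or purple look-alike of the bowl alone.

How it is judged (in metres and radians):
On the way:
1. the fingers push the brass tab ((contact force between the fingers and tab_ccw_face above 0.3 N or contact force between the fingers and tab_cw_face above 0.3 N)), for 0.05 s.
At the end, for the whole second after the job is handed in: The index mark meets the red line within 4 mm at the wheel's rim (the two 4 mm wide lines still overlap) and the wheel is at rest; the bowl stands upright on the wheel within 12 mm of its centre; mug, ink dish and brush are within 15 mm of where they were (horizontal distance between index_mark and red_line below 0.004 m and velocity of joint wheel between -0.02 and 0.02 rad/s and horizontal distance between bowl and stand below 0.012 m and z of bowl in the frame of stand between 0.056 and 0.065 m and angle between bowl's own z axis and vertical below 0.1 rad and distance of each of mug, ink_dish, brush from where it was at the start of the episode below 0.015 m); the robot touches nothing.
It fails at once if the tab is pinched (both of its faces pressed at once with more than 1 N) (contact force between the fingers and tab_ccw_face above 1 N and contact force between the fingers and tab_cw_face above 1 N).
It fails at once if the painted bowl is touched by the fingers or the arm (more than 0.5 N) (contact force between any of the fingers, the arm and bowl above 0.5 N).
It fails at once if the bowl is lifted off the wheel or slips more than 12 mm off its centre (z of bowl in the frame of stand above 0.068 m or horizontal distance between bowl and stand above 0.012 m).
It fails at once if the mug, ink dish or brush is moved more than 15 mm (not (distance of each of mug, ink_dish, brush from where it was at the start of the episode below 0.015 m)).
It also fails if it takes over 48 s, if anything falls off the work surface, if the arm or the gripper's body presses on something with over 40 N, if the wrist force passes 120 N, or if a joint passes its speed limit or range.

### The arm

A 6-joint arm with a two-finger parallel gripper is mounted at the origin on the work surface. World frame = base frame: x ahead of the robot, y to its left, z up, the work surface at z = 0. Lengths are in mm, angles in rad, forces in N, time in s.
With the tool pointing down it reaches from about 300 to 850 mm from the base axis. Payload 4.2 kg.
Tool frame: the origin (TCP) lies at the very end of the fingers, on their centre line; the grasp point (between the pads) lies behind it (robot.grasp_offset is the z of the grasp point in the tool frame, in mm); z points along the fingers, y is the direction in which the jaws open and shut (so a half turn about z gives the same grasp; the last joint's range is limited). The gripper opens to 91 mm and grips with 3 to 60 N. Pads are 32 mm wide; open, the fingers measure 118 mm over their backs; the gripper's body (76 mm by 178 mm) begins 60 mm behind the grasp point.
Start: joints at [1.157, 0.32, 1.565, -0, 1.257, -0.02], TCP at [220.631, 531.004, 213.976] pointing down, gripper open.
Joint ranges: [-3.11, 3.11], [-0.84, 2.01], [0.21, 2.61], [-1.34, 4.49], [0.05, 2.63], [-2.56, 2.56]. Speed limits (rad/s): [2.57, 2.57, 3.14, 3.14, 3.14, 3.14].

### API

Orientations are given as a unit quaternion [x, y, z, w].
In Python, from bench import sensors, cams, robot gives the robot as it stands.
- The arm moves only by the shell command python3 -m handwheel 'ROWS' [OPENING] [FORCE]. ROWS is JSON, a list of rows, each a list of 4 numbers: the shift along the tool's x, y, z in mm, then the turn about the tool's z in rad. In form: [[x, y, z, twist], ...]. A call has exactly 5 rows; each row is the pose to reach, as a shift and turn from the pose commanded when the call began, along the tool's axes at that moment; what a row does not reach only later rows make up. A row lasts 1/8 s, in which the tool goes at most 62.5 mm and 10.7 degrees, less where a joint would pass 70% of its speed; a pose out of reach is approached as far as the arm can. A call with a gripper value outside its range is refused whole. OPENING is the opening in per cent of the stroke, from 0 (shut) to 100 (fully open), set as the call begins (- or left out, the last holds). The fingers move at their own pace and stop on an object; FORCE is the grip in N (left out, the last holds). Time passes only in rows, so rows that repeat a pose let the fingers close, or fill a call up. It gives the time, the measured TCP pose, the force and the opening at its end, in the units of the state.
- sensors.get_obs(): the state, without advancing time (a new reading comes with each control period).
- cams.read_camera(name): name is "scene" or "top"; returns the picture (420x560x3 uint8, red, green, blue); there is no depth.
- cams.camera_model(name): a dict with "camera_matrix" (3x3 intrinsics, pixels), "k1" (the pictures are not rectified: a ray, as slopes to the right and down, at radius r is drawn at 1 + k1 r^2 times it, then the intrinsics apply), "view" (4x4, takes a point from world to camera coordinates). Camera axes: x right, y up, looking along -z (the intrinsics and any distortion apply to the point x, -y, -z); pixel columns grow to the right and rows downward; lengths in mm; the calibration is good to about 2 mm. A picture is of the moment at which its call begins. camera_model takes no time and is no camera call.
- robot.hand_in(): hands the job in, once; it reports no verdict.
The state is a dict: "t": time; "q": joint angles; "joint_velocities": joint speeds; "effort": joint torques, N m; "position": TCP position; "tool_rot": TCP orientation; "ft_force": force on the tool from outside, world axes, zero at the start; "moment": the same for the moment, N m; "width": opening from 0.0 (shut) to 1.0 (fully open).
Only numpy, scipy, OpenCV 4.12 (cv2) and the standard library are available. Lean on these libraries where they do the work, as an engineer would, in place of code of your own. Each camera call takes 0.05 s, during which the arm holds its last target. There are 200 camera calls.

## Working session

There is one attempt and no reset: what is moved stays moved. The work goes in short steps, Python scripts to look and compute and a shell command to move; the robot and the scene stay as the last step left them, time stands still between calls to the robot, and variables do not carry over. Pictures are saved under pics/ and viewed, about 8 in all and at most 12, crops included, and the job is handed in when it is done.

```bash
ls; mkdir -p pics; cat > h.py <<'E'
import numpy as np,cv2
from bench import sensors,cams,robot
def grab(n,f=None):
    im=np.array(cams.read_camera(n))
    if f: cv2.imwrite('pics/'+f,im[:,:,::-1])
    return im
def ray(n,uv):
    m=cams.camera_model(n);K=np.array(m['camera_matrix']);V=np.array(m['view'])
    d=cv2.undistortPoints(np.array([[uv]],float),K,np.array([m['k1'],0,0,0.]))[0,0]
    R=V[:3,:3];t=V[:3,3]
    return -R.T@t,R.T@np.array([d[0],-d[1],-1])
def onz(n,uv,z):
    c,d=ray(n,uv);return c+d*(z-c[2])/d[2]
def proj(n,P):
    m=cams.camera_model(n);K=np.array(m['camera_matrix']);V=np.array(m['view'])
    p=V[:3,:3]@np.array(P,float)+V[:3,3];p=np.array([p[0],-p[1],-p[2]])
    return cv2.projectPoints(p.reshape(1,1,3),np.zeros(3),np.zeros(3),K,np.array([m['k1'],0,0,0.]))[0].ravel()
E
python3 - <<'E'
from h import *
a=grab('top','top0.png');b=grab('scene','scene0.png')
for n in('top','scene'):print(n,ray(n,(280,210)),cams.camera_model(n)['k1'])
print(sensors.get_obs(),robot.grasp_offset)
E
```

```text
pics
top (array([ 491.25581917,    2.4872682 , 1280.63088034]), array([ 0.08752173,  0.02371328, -0.99612345])) 0.0007916430573962186
scene (array([1159.19169099, -221.89117755,  797.23002613]), array([-0.57288198,  0.2673795 , -0.77490573])) -0.03321361823810791
{'t': 0.1, 'q': array([ 1.15696622e+00,  3.20229886e-01,  1.56554183e+00, -4.36451850e-06,
        1.25738661e+00, -1.99823472e-02]), 'joint_velocities': array([-0.00150148, -0.00128146, -0.00263955, -0.00087211, -0.00233408,
        0.00066125]), 'effort': array([ 2.20935355e-03, -4.13325083e+01, -2.32512259e+01,  7.30364257e-02,
        4.20405320e-02, -2.99848739e-05]), 'position': array([220.46633064, 530.57617949, 213.209149  ]), 'tool_rot': array([ 1.95652871e-01,  9.80672902e-01, -7.64942382e-04, -1.66447555e-04]), 'ft_force': array([-0.20013797,  0.09999178,  0.11863574]), 'moment': array([ 0.00517608, -0.02020313, -0.01891191]), 'width': 0.9981271365656603} -18.8
```

View pics/top0.png

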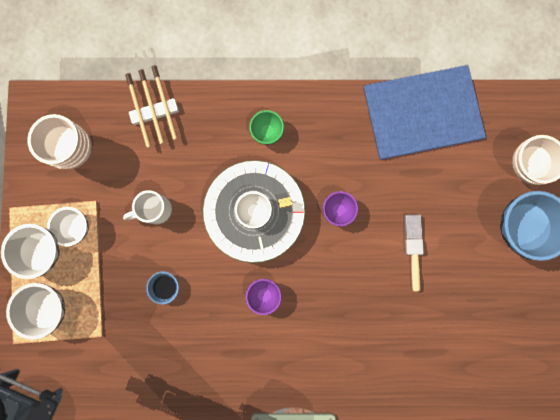

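View pics/scene0.png

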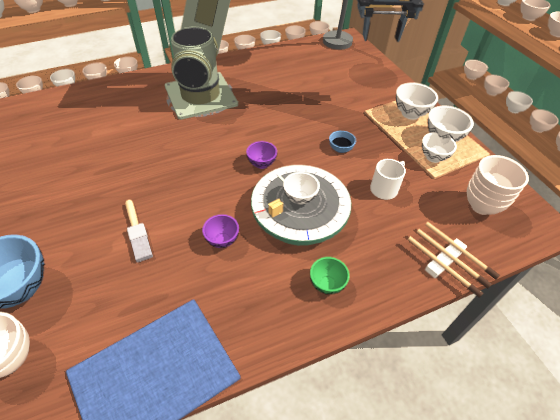

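Top view: the wheel is at about (253,211), the red line at (297,212), blue at (267,170), the index mark at (261,242) and the brass tab at (285,202). The white zigzag bowl at the wheel centre is the painted one. The green bowl at (266,127) and the purple ones at (340,208) and (263,297) are look-alikes. I'll measure now and confirm with one enlarged crop.

```bash
cat >> h.py <<'E'
def cen(m,box):
    x0,y0,x1,y1=box;k=np.zeros(m.shape,bool);k[y0:y1,x0:x1]=1;v,u=np.nonzero(m&k);return np.array([u.mean(),v.mean()]),len(u)
def measure(im,box=(195,150,312,272),verbose=1):
    hsv=cv2.cvtColor(im,cv2.COLOR_RGB2HSV).astype(int);H,S,V=hsv[...,0],hsv[...,1],hsv[...,2]
    # ring centre: white ring outer contour in box
    w=((S<60)&(V>120)).astype(np.uint8);k=np.zeros_like(w);k[box[1]:box[3],box[0]:box[2]]=1
    cs,_=cv2.findContours(cv2.morphologyEx(w*k,cv2.MORPH_CLOSE,np.ones((5,5))),cv2.RETR_EXTERNAL,cv2.CHAIN_APPROX_NONE)
    c=max(cs,key=cv2.contourArea);h=cv2.convexHull(c)
    P=np.array([onz('top',p,55.5)[:2] for p in h[:,0].astype(float)])
    A=np.c_[2*P,np.ones(len(P))];s=np.linalg.lstsq(A,(P**2).sum(1),rcond=None)[0]
    C=s[:2];r=np.sqrt(s[2]+C@C)
    return C,r,hsv
E
python3 - <<'E'
from h import *
im=cv2.imread('pics/top0.png')[:,:,::-1].copy()
C,r,hsv=measure(im);print('centre',C,r)
H,S,V=[hsv[...,i] for i in range(3)]
# polar image about centre at z 58
th=np.radians(np.arange(0,360,.5));rad=np.arange(60,126,1.)
out=np.zeros((len(rad),len(th),3),np.uint8)
mp=np.array([[proj('top',[C[0]+q*np.cos(t),C[1]+q*np.sin(t),58]) for t in th] for q in rad]).astype(np.float32)
out=cv2.remap(im,mp[...,0],mp[...,1],cv2.INTER_CUBIC)
f=out.astype(int)
ring=f[40:60].mean(0);wh=f[14:32].mean(0)
d=np.degrees(th)
red=np.maximum(ring[:,0]-ring[:,1]-15,0);bl=np.maximum(ring[:,2]-ring[:,0]-25,0)
br=np.maximum(wh.mean(1)-np.median(wh)-30,0)
for n,x in(('red',red),('blue',bl),('mark',br)):
    i=np.nonzero(x>x.max()*.3)[0];print(n,x.max(),[(d[k],int(x[k])) for k in i][:60])
yel=((H>12)&(H<35)&(S>100)&(V>120));
v,u=np.nonzero(yel[180:225,262:305]);print('tab',u.mean()+262,v.mean()+180,len(u),onz('top',(u.mean()+262,v.mean()+180),94))
cv2.imwrite('pics/crop0.png',cv2.resize(im[155:270,195:312,::-1],None,fx=5,fy=5,interpolation=cv2.INTER_CUBIC))
E
```

```text
centre [597.79351026  96.38813959] 124.806792005257Traceback (most recent call last):
  File "<stdin>", line 8, in <module>
  File "h.py", line 15, in proj
    m=cams.camera_model(n);K=np.array(m['camera_matrix']);V=np.array(m['view'])
ValueError: time passes only in moves, steps and waits
```

```bash
sed -i 's/cams.camera_model(n)/CM(n)/' h.py; cat >> h.py <<'E'
import functools
@functools.lru_cache(None)
def CM(n): return cams.camera_model(n)
def polar(im,C,z=58):
    th=np.radians(np.arange(0,360,.5));rad=np.arange(60,126,1.)
    mp=np.array([[proj('top',[C[0]+q*np.cos(t),C[1]+q*np.sin(t),z]) for t in th] for q in rad]).astype(np.float32)
    return np.degrees(th),cv2.remap(im,mp[...,0],mp[...,1],cv2.INTER_CUBIC).astype(int)
def angles(im,C):
    d,f=polar(im,C)
    ring=f[40:60].mean(0);wh=f[12:32].mean(0)
    red=np.maximum(ring[:,0]-ring[:,1]-15,0);bl=np.maximum(ring[:,2]-ring[:,0]-25,0)
    br=np.maximum(wh.mean(1)-np.median(wh)-30,0)*(wh[:,0]-wh[:,2]<70)
    for n,x in(('red',red),('blue',bl),('mark',br)):
        i=np.nonzero(x>x.max()*.3)[0];g=np.split(i,np.nonzero(np.diff(i)>2)[0]+1)
        print(n,[(round(float((d[k]*x[k]).sum()/x[k].sum()),2),len(k),int(x[k].max())) for k in g])
E
cat > look.py <<'E'
import sys
from h import *
f=sys.argv[1]
im=cv2.imread('pics/top0.png')[:,:,::-1].copy() if f=='top0' else grab('top',f+'.png')
C=np.array([597.8,96.4])
angles(im,C)
hsv=cv2.cvtColor(im,cv2.COLOR_RGB2HSV).astype(int);H,S,V=[hsv[...,i] for i in range(3)]
yel=((H>12)&(H<35)&(S>100)&(V>150))
v,u=np.nonzero(yel[155:270,195:312])
if len(u):
    p=onz('top',(u.mean()+195,v.mean()+155),94)[:2]-C;print('tab',u.mean()+195,v.mean()+155,len(u),np.hypot(*p),np.degrees(np.arctan2(p[1],p[0])))
cv2.imwrite('pics/crop_'+f+'.png',cv2.resize(im[155:270,195:312,::-1],None,fx=5,fy=5,interpolation=cv2.INTER_CUBIC))
E
python3 look.py top0
```

```text
red [(268.09, 5, 105)]
blue [(342.82, 4, 66)]
mark [(192.47, 9, 92)]
tab 280.1847826086956 205.08695652173913 92 66.76160533470511 -81.89811695832925
```

View pics/crop_top0.png

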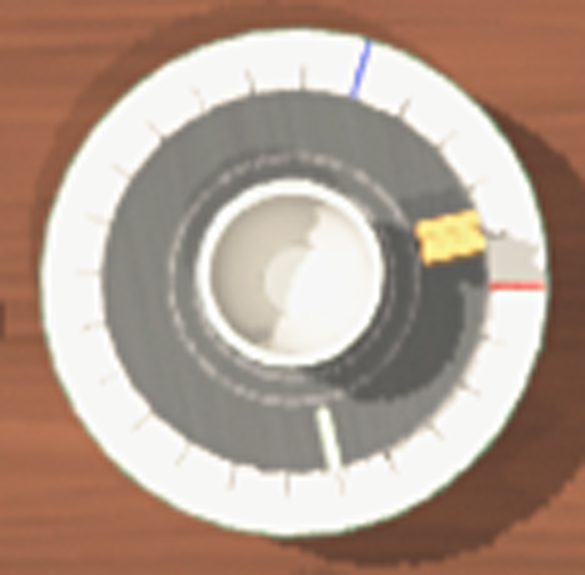

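The crop confirms it: index mark at 192.5°, red line at 268.1° and blue at 342.8° (75° apart, as described). The tab is therefore at 282.5° and has to go 75.6° counter-clockwise, pushed on its cw face. I'll use the closed fingers with tool y tangential.

```bash
cat > rows.py <<'E'
# usage: rows.py phi,rad,tang,z ...  -> rows from the measured pose (tab-frame targets, tool y along e_t)
import sys
from h import *
from scipy.spatial.transform import Rotation as Ro
C=np.array([597.8,96.4]);o=sensors.get_obs();R=Ro.from_quat(o['tool_rot']).as_matrix();p=o['position']
ya=np.degrees(np.arctan2(R[1,1],R[0,1]))
print('t',round(o['t'],2),'p',p.round(1),'yang',ya.round(1),'F',np.round(o['ft_force'],1))
for a in sys.argv[1:]:
    f,r,t,z=map(float,a.split(','));g=np.radians(f);er=np.array([np.cos(g),np.sin(g)]);et=np.array([-er[1],er[0]])
    T=np.r_[C+r*er+t*et,z];d=R.T@(T-p);tw=-((f+90-ya+180)%360-180)
    print(T.round(1),np.r_[d.round(1),np.radians(tw).round(3)].tolist())
E
python3 rows.py 282.5,84,-36,214
```

```text
t 0.1 p [220.5 530.6 213.2] yang 67.4 F [-0.2  0.1  0.1]
[580.8   6.6 214. ] [-533.9, -345.6, -0.3, 0.959]
```

```bash
python3 -m handwheel '[[-50,-32,0,0.09],[-100,-65,0,0.18],[-150,-97,0,0.27],[-200,-130,0,0.36],[-250,-162,0,0.45]]' 0 30
python3 rows.py 282.5,84,-36,214
```

```text
t: 0.72
position: [390.0, 283.7, 213.7]
tool_rot: [0.411, 0.912, -0.0, -0.0]
ft_force: [1.8, 0.4, 0.6]
width: 0.485
t 0.72 p [390.  283.7 213.7] yang 41.5 F [1.8 0.4 0.6]
[580.8   6.6 214. ] [-334.0, -40.6, -0.3, 0.506]
```

```bash
python3 -m handwheel '[[-60,-7,0,0.1],[-120,-15,0,0.2],[-180,-22,0,0.3],[-240,-29,0,0.4],[-290,-35,0,0.5]]'
python3 rows.py 282.5,84,-36,214
```

```text
t: 1.35
position: [556.7, 43.4, 213.6]
tool_rot: [0.624, 0.781, -0.0, -0.0]
ft_force: [0.0, 0.5, 0.6]
width: 0.004
t 1.35 p [556.7  43.4 213.6] yang 12.8 F [0.  0.5 0.6]
[580.8   6.6 214. ] [-41.2, 15.4, -0.5, 0.004]
```

```bash
python3 -m handwheel '[[-20,7,0,0],[-41,15,0,0],[-41,15,0,0],[-41,15,50,0],[-41,15,90,0]]'
python3 rows.py 282.5,84,-36,70
python3 look.py top1; python3 - <<'E'
from h import *
a=grab('scene');cv2.imwrite('pics/s1.png',cv2.resize(a[120:260,200:420,::-1],None,fx=3.5,fy=3.5,interpolation=cv2.INTER_CUBIC))
E
```

```text
t: 1.98
position: [578.8, 10.5, 123.0]
tool_rot: [0.622, 0.783, 0.0, -0.0]
ft_force: [0.5, 0.5, 0.1]
width: 0.001
t 1.98 p [578.8  10.5 123. ] yang 13.1 F [0.5 0.5 0.1]
[580.8   6.6  70. ] [-4.3, 1.1, 53.0, 0.011]h.py:44: RuntimeWarning: invalid value encountered in scalar divide
  print(n,[(round(float((d[k]*x[k]).sum()/x[k].sum()),2),len(k),int(x[k].max())) for k in g])
Traceback (most recent call last):
  File "look.py", line 6, in <module>
    angles(im,C)
    ~~~~~~^^^^^^
  File "h.py", line 44, in angles
    print(n,[(round(float((d[k]*x[k]).sum()/x[k].sum()),2),len(k),int(x[k].max())) for k in g])
                                                                      ~~~~~~~~^^
ValueError: zero-size array to reduction operation maximum which has no identity
```

View pics/s1.png

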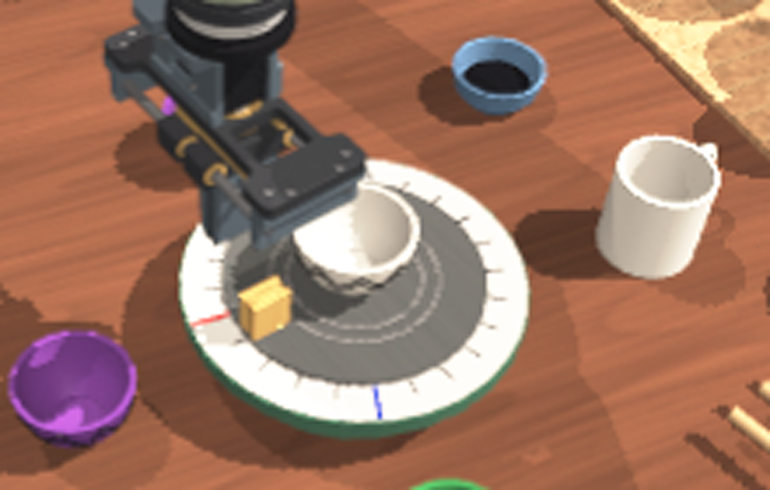

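The scene crop shows the hand next to the bowl on the cw side of the tab and behind it, clear of both. Now I'll descend to z = 70.

```bash
python3 -m handwheel '[[-4,0,0,0],[-4,0,20,0],[-4,0,40,0],[-4,0,53,0],[-4,0,53,0]]'
python3 rows.py 282.5,84,-36,70 282.5,84,-22.5,70 291,84,-22.5,70 300,84,-22.5,70 309,84,-22.5,70 318,84,-22.5,70
```

```text
t: 2.7
position: [580.9, 5.2, 71.4]
tool_rot: [0.622, 0.783, 0.0, 0.0]
ft_force: [0.1, 0.4, -0.7]
width: 0.006
t 2.7 p [580.9   5.2  71.4] yang 13.0 F [ 0.1  0.4 -0.7]
[580.8   6.6  70. ] [1.4, 0.2, 1.4, 0.009]
[594.    9.5  70. ] [1.3, 13.7, 1.4, 0.009]
[606.9   9.9  70. ] [-1.2, 26.4, 1.4, -0.139]
[620.3  12.4  70. ] [-1.8, 40.0, 1.4, -0.296]
[633.2  17.   70. ] [-0.3, 53.6, 1.5, -0.453]
[645.2  23.5  70. ] [3.4, 66.7, 1.5, -0.611]
```

```bash
python3 -m handwheel '[[1,8,0,0],[1,13,0,0],[-1,26,0,-0.14],[-2,40,0,-0.3],[0,53,0,-0.45]]'
python3 rows.py 309,84,-22.5,70 318,84,-22.5,70 327,84,-22.5,70 336,84,-22.5,70 344,84,-22.5,70 350,84,-22.5,70
python3 - <<'E'
from h import *
a=grab('scene');cv2.imwrite('pics/s2.png',cv2.resize(a[120:260,200:420,::-1],None,fx=3.5,fy=3.5,interpolation=cv2.INTER_CUBIC))
E
```

```text
t: 3.32
position: [632.8, 16.5, 71.5]
tool_rot: [0.43, 0.903, -0.001, 0.0]
ft_force: [-0.9, -1.6, 1.1]
width: 0.004
t 3.33 p [632.8  16.5  71.5] yang 39.1 F [-0.9 -1.6  1.1]
[633.2  17.   70. ] [0.1, 0.6, 1.5, 0.001]
[645.2  23.5  70. ] [-2.4, 14.0, 1.4, -0.156]
[656.   31.8  70. ] [-2.8, 27.6, 1.4, -0.313]
[665.4  41.7  70. ] [-1.0, 41.2, 1.4, -0.47]
[672.3  51.6  70. ] [2.3, 52.8, 1.4, -0.609]
[676.6  59.7  70. ] [5.8, 61.2, 1.4, -0.714]
```

View pics/s2.png

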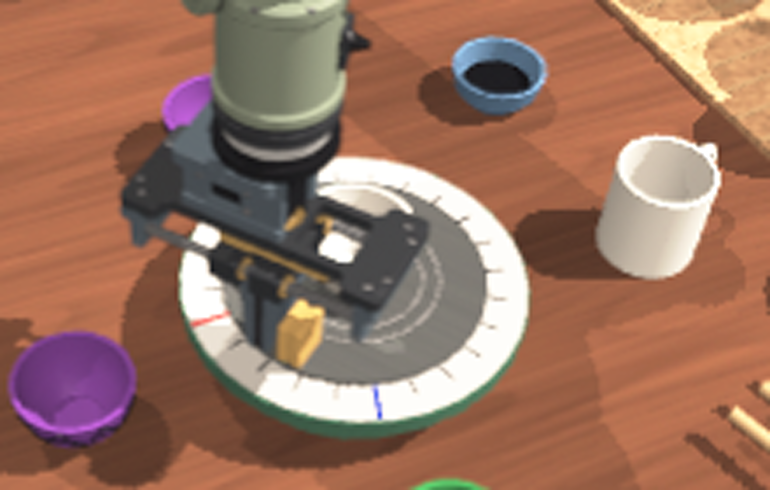

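The fingers are in contact and the tab is turning; the bowl is clear. I'll continue to just short of the goal.

```bash
python3 -m handwheel '[[-2,14,0,-0.16],[-3,28,0,-0.31],[-1,41,0,-0.47],[2,53,0,-0.61],[5,60,0,-0.7]]'
python3 look.py top2
python3 rows.py 350,84,-22.5,70 354,84,-22.5,70
```

```text
t: 4.0
position: [676.3, 58.4, 71.2]
tool_rot: [0.096, 0.995, -0.0, 0.0]
ft_force: [-1.7, -1.5, 0.7]
width: 0.003
red [(267.96, 3, 50)]
t 4.05 p [676.8  59.4  71.2] yang 79.1 F [0.7 1.5 0.1]
[676.6  59.7  70. ] [0.2, 0.2, 1.2, -0.016]
[679.   65.2  70. ] [-1.1, 6.2, 1.2, -0.086]h.py:44: RuntimeWarning: invalid value encountered in scalar divide
  print(n,[(round(float((d[k]*x[k]).sum()/x[k].sum()),2),len(k),int(x[k].max())) for k in g])
Traceback (most recent call last):
  File "look.py", line 6, in <module>
    angles(im,C)
    ~~~~~~^^^^^^
  File "h.py", line 44, in angles
    print(n,[(round(float((d[k]*x[k]).sum()/x[k].sum()),2),len(k),int(x[k].max())) for k in g])
                                                                      ~~~~~~~~^^
ValueError: zero-size array to reduction operation maximum which has no identity
```

View pics/top2.png

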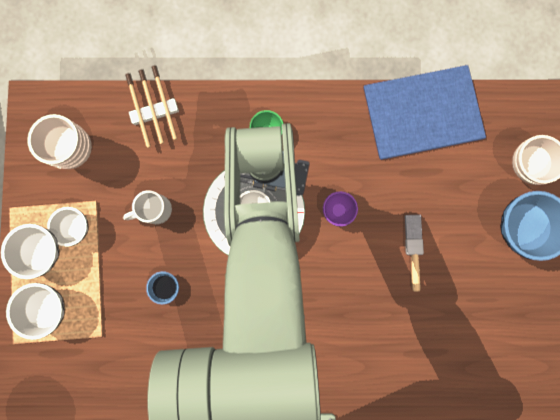

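The top picture shows the arm covering the mark. I'll read it from the scene camera instead.

```bash
cat > sc.py <<'E'
import sys
from h import *
a=grab('scene',sys.argv[1]+'_full.png');cv2.imwrite('pics/'+sys.argv[1]+'.png',cv2.resize(a[160:250,240:360,::-1],None,fx=6,fy=6,interpolation=cv2.INTER_CUBIC))
for f in (260,268.1):
    g=np.radians(f);print(f,[((proj('scene',[597.8+r*np.cos(g),96.4+r*np.sin(g),z])-[240,160])*6+2.5) for r,z in((66,60),(96,60),(120,55.5))])
E
python3 sc.py s3
```

```text
260 [array([213.39897505, 254.40915685]), array([141.64696961, 265.91454674]), array([ 84.04061272, 282.26622174])]
268.1 [array([219.98631946, 271.19001036]), array([150.68457945, 290.60280323]), array([ 94.74430348, 313.37162421])]
```

View pics/s3.png

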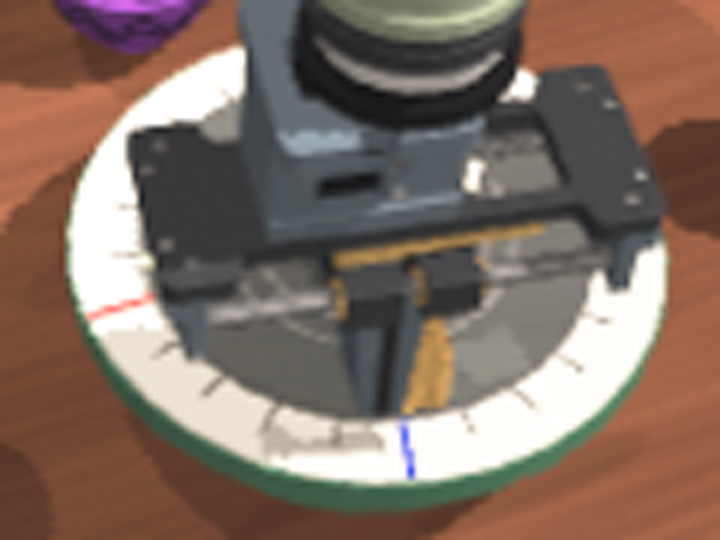

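The hand hides the mark in the scene view too. I'll back off, lift and swing clear to look.

```bash
python3 -m handwheel '[[0,-15,0,0],[0,-15,-55,0],[0,-40,-110,0],[0,-100,-110,0],[0,-160,-110,0]]'
python3 -m handwheel '[[0,-60,0,0],[0,-100,0,0],[0,-100,0,0],[0,-100,0,0],[0,-100,0,0]]'
python3 look.py top3;python3 rows.py 350,84,-36,180
```

```text
t: 4.72
position: [644.6, -100.9, 182.3]
tool_rot: [0.097, 0.995, -0.0, 0.001]
ft_force: [1.0, -0.3, 0.1]
width: 0.006
t: 5.35
position: [626.0, -195.6, 181.0]
tool_rot: [0.096, 0.995, 0.0, 0.0]
ft_force: [0.2, 0.4, 0.8]
width: 0.006
red [(267.82, 4, 83)]
blue [(342.8, 4, 74)]
mark [(258.07, 7, 60)]
tab 259.0681818181818 177.8181818181818 88 76.43827529343592 -11.86504239906148
t 5.4 p [ 626.1 -195.5  181. ] yang 79.0 F [-0.8 -0.7  0. ]
[674.3  46.4 180. ] [-1.0, 246.6, 1.1, -0.018]
```

View pics/crop_top3.png

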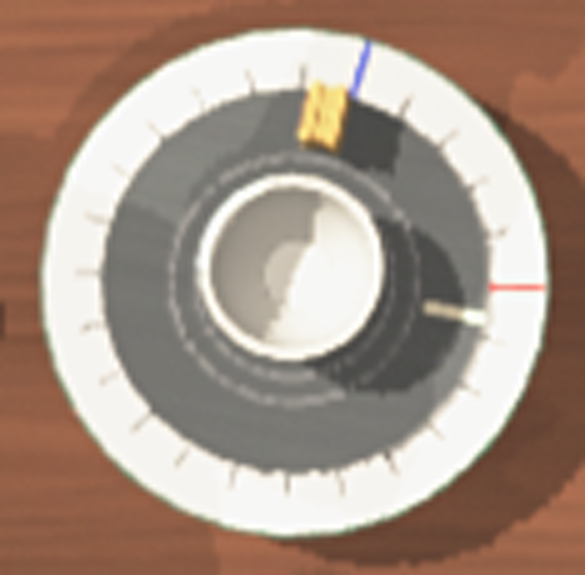

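The mark is now at 258.1° against red at about 267.95°, so about 9.9° remains. The tab stands at 348.1° where my finger model said 349.8°. The final model angle is therefore about 359.5°.

```bash
python3 -m handwheel '[[0,60,0,0],[0,120,0,0],[-1,180,0,0],[-1,235,0,0],[-1,246,0,0]]'
python3 -m handwheel '[[0,0,0,0],[0,0,40,0],[0,0,80,0],[0,0,110,0],[0,0,110,0]]'
python3 rows.py 350,84,-36,71 350,84,-24,71 352,84,-22.5,71 356,84,-22.5,71 359.5,84,-22.5,71
```

```text
t: 6.02
position: [674.4, 49.4, 180.7]
tool_rot: [0.094, 0.996, 0.0, -0.0]
ft_force: [-0.2, -1.1, -0.1]
width: 0.007
t: 6.65
position: [672.1, 42.7, 68.5]
tool_rot: [0.098, 0.995, -0.001, -0.003]
ft_force: [0.6, 0.1, 0.3]
width: 0.005
t 6.65 p [672.1  42.7  68.5] yang 78.8 F [0.6 0.1 0.3]
[674.3  46.4  71. ] [-1.4, 4.0, -2.5, -0.021]
[676.4  58.2  71. ] [-1.2, 16.0, -2.6, -0.021]
[677.9  62.4  71. ] [-1.8, 20.5, -2.6, -0.056]
[680.   68.1  71. ] [-2.8, 26.4, -2.6, -0.126]
[681.6  73.2  71. ] [-3.4, 31.7, -2.6, -0.187]
```

```bash
python3 -m handwheel '[[-1,10,-2,0],[-1,16,-2,-0.03],[-2,21,-2,-0.06],[-2,25,-2,-0.12],[-2,25,-2,-0.12]]'
python3 rows.py 356,84,-22.5,71 359.5,84,-22.5,71
```

```text
t: 7.28
position: [681.4, 69.4, 73.6]
tool_rot: [0.037, 0.999, 0.0, 0.001]
ft_force: [-0.4, 0.2, 0.7]
width: 0.005
t 7.28 p [681.4  69.4  73.6] yang 85.8 F [-0.4  0.2  0.7]
[680.   68.1  71. ] [1.2, -1.4, 2.6, -0.003]
[681.6  73.2  71. ] [0.0, 3.8, 2.6, -0.064]
```

```bash
python3 -m handwheel '[[0,1,0,-0.02],[0,2,0,-0.04],[0,3.5,0,-0.06],[0,3.5,0,-0.06],[0,3.5,0,-0.06]]'
python3 rows.py 359.5,84,-22.5,71
python3 -m handwheel '[[0,-15,0,0],[0,-20,-55,0],[0,-40,-110,0],[0,-100,-110,0],[0,-160,-110,0]]'
python3 -m handwheel '[[0,-60,0,0],[0,-110,0,0],[0,-110,0,0],[0,-110,0,0],[0,-110,0,0]]'
python3 look.py top4
```

```text
t: 7.9
position: [681.2, 72.3, 72.9]
tool_rot: [0.007, 1.0, 0.0, -0.0]
ft_force: [1.9, -2.1, 1.1]
width: 0.005
t 7.9 p [681.2  72.3  72.9] yang 89.2 F [ 1.9 -2.1  1.1]
[681.6  73.2  71. ] [-0.4, 0.9, 1.9, -0.005]
t: 8.52
position: [678.7, -89.4, 183.8]
tool_rot: [0.006, 1.0, 0.0, 0.0]
ft_force: [0.7, -0.3, 0.4]
width: 0.006
t: 9.15
position: [677.5, -196.4, 182.8]
tool_rot: [0.006, 1.0, 0.0, -0.0]
ft_force: [-0.4, -0.1, -0.8]
width: 0.001
red [(267.81, 4, 83)]
blue [(342.81, 4, 74)]
mark [(267.22, 8, 70)]
tab 254.21176470588236 176.96470588235294 85 76.99235229373325 -3.0715862092028794
```

View pics/crop_top4.png

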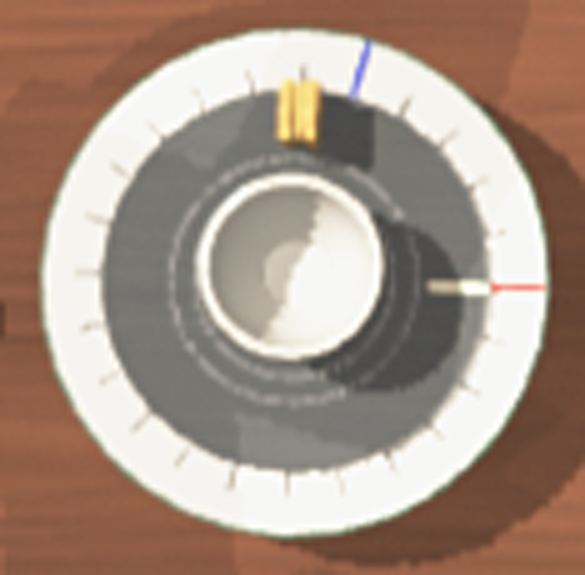

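The mark (row 288) runs straight into the red line (row 287). They are 0.6° apart, about 1 mm, the bowl looks centred and the hand is clear. Handing in.

```bash
python3 -c "
from bench import robot
print(robot.hand_in())"
```

```text
the job is handed in; nothing more can be done
None
```

I turned the wheel about 75° counter-clockwise by pushing the tab's clockwise-side plate with the closed fingertips. I stopped short once to look from above, then pushed the last 10°. The job is handed in; no verdict is reported.

- **Alignment:** the last top picture, taken after the hand was away, put the index mark at 267.2° and the red line at 267.8°. That is about 1 mm apart at the rim, against the 4 mm allowed.
- **Bowl:** it looks centred and upright on the wheel in that picture. I judged this by eye and did not measure it.
- **Hand:** it ended 183 mm above the table and clear of the wheel. Measured wrist forces stayed within about 3 N.
- **Mug, ink dish and brush:** I did not measure them again at the end. The hand was never lowered near them and crossed the table at about 180 mm or higher.
- **What did not work:** while the hand was at the tab the arm hid the mark from both cameras. I had to pull away to look, and the first readings in those pictures failed.

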